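# Snap the drill cassettes into their latched rack bays

## Task

Put both drill-bit cassettes away in the rack, each upright in the bay of its own colour: push it straight down past the two spring latches until it stands on the bottom and both snap shut over its shoulders. Let go of both, and leave the glue bottle, the wood blank and the screwdriver where they are.

Things in the scene. Friction and masses are not known exactly. Their poses are not given: they have to be found in the camera images.
- rack: Fixed flat plywood base plate, 210 (x) x 260 (y) x 12 mm, on the bench, carrying the two bays side by side, 120 mm apart along its y. Origin: centre of its underside, midway between the bays.
- bay_blue: Fixed grey open-topped bay with blue side bands and lips and, at each end, a blue-coloured latch; may be the left or the right one. Origin: on the base plate (12 mm above the bench), under the slot's middle; z up, x along the slot. Slot 94 mm (x) by 36 mm (y), floor 10 mm above the origin, walls 6 mm thick, tops 55 mm above the origin. Dark latch posts at both ends reach x = +-97 mm and 96 mm height.
- bay_blue_mouth (a point): Middle of the blue bay's mouth, 66 mm above the bay's origin, level with the top of the sloped blue lips, which widen the mouth by 6 mm on both long sides. The noses of the latches stand above this level at the two ends.
- latch_blue_a (a joint): Spring latch at the +x end of the blue bay: sliding block of that colour, 26 mm wide, top 102 mm above the bay's origin. 0 = shut, nose over the slot's end; grows (m) as it is pushed outwards (+x), at most 0.014. Spring 5.4 N shut, 9.9 N at 0.010. A cassette pushed straight down (10 to 20 N for both) drives it open; once that stands on the floor it snaps back over the shoulder.
- latch_blue_a_tip (a point): Lower edge of that latch's nose tip, mid-width; moves with it. Shut: 38 mm from the slot's middle along the bay's +x, 72.5 mm above the bay's origin, 2.5 mm above the shoulder of a seated cassette. The nose is flat below; its top slopes steeply (25 degrees from vertical) from 38 mm out at 76 mm height to 50 mm out at 102 mm height.
- latch_blue_b (a joint): Spring latch at the -x end of the blue bay: sliding block of that colour, 26 mm wide, top 102 mm above the bay's origin. 0 = shut, nose over the slot's end; grows (m) as it is pushed outwards (-x), at most 0.014. Spring 5.4 N shut, 9.9 N at 0.010. A cassette pushed straight down (10 to 20 N for both) drives it open; once that stands on the floor it snaps back over the shoulder.
- latch_blue_b_tip (a point): Lower edge of that latch's nose tip, mid-width; moves with it. Shut: 38 mm from the slot's middle along the bay's -x, 72.5 mm above the bay's origin, 2.5 mm above the shoulder of a seated cassette. The nose is flat below; its top slopes steeply (25 degrees from vertical) from 38 mm out at 76 mm height to 50 mm out at 102 mm height.
- cassette_blue: Loose drill-bit cassette, 0.25 kg, upright on the bench. Origin: centre of its underside; z up. Lower part blue, 90 (x) x 32 (y) x 60 mm high, with white windows; above it a black handle 54 (x) x 24 (y) mm, from 60 to 120 mm high, to grip across y. This leaves a level 18 mm shoulder at each end, 60 mm up. Same either way round.
- bay_orange: Fixed grey open-topped bay with orange side bands and lips and, at each end, a orange-coloured latch; may be the left or the right one. Origin: on the base plate (12 mm above the bench), under the slot's middle; z up, x along the slot. Slot 94 mm (x) by 36 mm (y), floor 10 mm above the origin, walls 6 mm thick, tops 55 mm above the origin. Dark latch posts at both ends reach x = +-97 mm and 96 mm height.
- bay_orange_mouth (a point): Middle of the orange bay's mouth, 66 mm above the bay's origin, level with the top of the sloped orange lips, which widen the mouth by 6 mm on both long sides. The noses of the latches stand above this level at the two ends.
- latch_orange_a (a joint): Spring latch at the +x end of the orange bay: sliding block of that colour, 26 mm wide, top 102 mm above the bay's origin. 0 = shut, nose over the slot's end; grows (m) as it is pushed outwards (+x), at most 0.014. Spring 5.4 N shut, 9.9 N at 0.010. A cassette pushed straight down (10 to 20 N for both) drives it open; once that stands on the floor it snaps back over the shoulder.
- latch_orange_a_tip (a point): Lower edge of that latch's nose tip, mid-width; moves with it. Shut: 38 mm from the slot's middle along the bay's +x, 72.5 mm above the bay's origin, 2.5 mm above the shoulder of a seated cassette. The nose is flat below; its top slopes steeply (25 degrees from vertical) from 38 mm out at 76 mm height to 50 mm out at 102 mm height.
- latch_orange_b (a joint): Spring latch at the -x end of the orange bay: sliding block of that colour, 26 mm wide, top 102 mm above the bay's origin. 0 = shut, nose over the slot's end; grows (m) as it is pushed outwards (-x), at most 0.014. Spring 5.4 N shut, 9.9 N at 0.010. A cassette pushed straight down (10 to 20 N for both) drives it open; once that stands on the floor it snaps back over the shoulder.
- latch_orange_b_tip (a point): Lower edge of that latch's nose tip, mid-width; moves with it. Shut: 38 mm from the slot's middle along the bay's -x, 72.5 mm above the bay's origin, 2.5 mm above the shoulder of a seated cassette. The nose is flat below; its top slopes steeply (25 degrees from vertical) from 38 mm out at 76 mm height to 50 mm out at 102 mm height.
- cassette_orange: Loose drill-bit cassette, 0.25 kg, upright on the bench. Origin: centre of its underside; z up. Lower part orange, 90 (x) x 32 (y) x 60 mm high, with white windows; above it a black handle 54 (x) x 24 (y) mm, from 60 to 120 mm high, to grip across y. This leaves a level 18 mm shoulder at each end, 60 mm up. Same either way round.
- glue: Bystander: yellow glue bottle, 56 mm diameter, 160 mm high, standing. Origin: centre of its underside.
- blank: Bystander: pale wood turning blank, 160 (x) x 50 (y) x 50 mm. Origin: centre of its underside.
- screwdriver: Bystander: screwdriver with red handle, 200 mm long, lying on the bench along its x, its origin near its middle.
There are look-alikes about, which are no part of the job. What is shaped like the cassette_blue but turquoise or yellow is not meant.

How it is judged (in metres and radians):
On the way, in this order (a step that is already met when the one before it is completed fails the run):
1. a cassette presses both latches of its own bay open (((value of joint each of latch_blue_a, latch_blue_b above 0.002 m and contact force between cassette_blue and bay_blue above 1 N) or (value of joint each of latch_orange_a, latch_orange_b above 0.002 m and contact force between cassette_orange and bay_orange above 1 N))), for 0.05 s.
2. that or the other cassette stands at the bottom of its bay, both latches shut over it (((x of cassette_blue in the frame of bay_blue between -0.005 and 0.005 m and y of cassette_blue in the frame of bay_blue between -0.005 and 0.005 m and z of cassette_blue in the frame of bay_blue below 0.0125 m and angle between cassette_blue's own z axis and vertical below 0.06 rad and angle between the x axis of cassette_blue and the x axis of bay_blue, either way round below 0.1 rad and value of joint each of latch_blue_a, latch_blue_b below 0.002 m and linear speed of cassette_blue below 0.02 m/s) or (x of cassette_orange in the frame of bay_orange between -0.005 and 0.005 m and y of cassette_orange in the frame of bay_orange between -0.005 and 0.005 m and z of cassette_orange in the frame of bay_orange below 0.0125 m and angle between cassette_orange's own z axis and vertical below 0.06 rad and angle between the x axis of cassette_orange and the x axis of bay_orange, either way round below 0.1 rad and value of joint each of latch_orange_a, latch_orange_b below 0.002 m and linear speed of cassette_orange below 0.02 m/s))), for 0.1 s.
At the end, for the whole second after the job is handed in: Each cassette stands in its own colour's bay: within 5 mm of the slot's middle in x and y, under 2.5 mm above its floor, upright within 0.06 rad, along the slot within 0.1 rad (either way round), at rest (under 0.02 m/s), that bay's latches shut (under 2 mm) (x of cassette_blue in the frame of bay_blue between -0.005 and 0.005 m and y of cassette_blue in the frame of bay_blue between -0.005 and 0.005 m and z of cassette_blue in the frame of bay_blue below 0.0125 m and angle between each of cassette_blue, cassette_orange's own z axis and vertical below 0.06 rad and angle between the x axis of cassette_blue and the x axis of bay_blue, either way round below 0.1 rad and value of joint each of latch_blue_a, latch_blue_b, latch_orange_a, latch_orange_b below 0.002 m and linear speed of each of cassette_blue, cassette_orange below 0.02 m/s and x of cassette_orange in the frame of bay_orange between -0.005 and 0.005 m and y of cassette_orange in the frame of bay_orange between -0.005 and 0.005 m and z of cassette_orange in the frame of bay_orange below 0.0125 m and angle between the x axis of cassette_orange and the x axis of bay_orange, either way round below 0.1 rad); the robot touches nothing.
It fails at once if the glue bottle is moved by more than 30 mm (distance of glue from where it was at the start of the episode above 0.03 m).
It fails at once if the wood blank is moved by more than 30 mm (distance of blank from where it was at the start of the episode above 0.03 m).
It fails at once if the screwdriver is moved by more than 30 mm (distance of screwdriver from where it was at the start of the episode above 0.03 m).
It also fails if it takes over 72 s, if anything falls off the work surface, if the arm or the gripper's body presses on something with over 40 N, if the wrist force passes 120 N, or if a joint passes its speed limit or range.

## Robot

A 6-joint arm with a two-finger parallel gripper is mounted at the origin on the work surface. World frame = base frame: x ahead of the robot, y to its left, z up, the work surface at z = 0. Lengths are in mm, angles in rad, forces in N, time in s.
With the tool pointing down it reaches from about 400 to 925 mm from the base axis. Payload 12.5 kg.
Tool frame: the origin (TCP) lies at the very end of the fingers, on their centre line; the grasp point (between the pads) lies 19 mm behind it; z points along the fingers, y is the line along which they close (so a half turn about z gives the same grasp; the last joint's range is limited). The gripper opens to 95 mm and grips with 3 to 60 N. Pads are 20 mm wide; open, the fingers measure 119 mm over their backs; the gripper's body (75 mm by 180 mm) begins 59 mm behind the grasp point.
Start: joints at [-1.38, 0.491, 1.559, -0, 1.092, -0.106], TCP at [182.812, -597.688, 174.961] pointing down, gripper open.
Joint ranges: [-3.1, 3.1], [-0.84, 2.19], [0.05, 2.79], [-1.13, 4.28], [0.06, 2.93], [-2.69, 2.69]. Speed limits (rad/s): [2.22, 2.22, 2.79, 3.14, 3.14, 3.14].

## Interface

Orientations are given as [roll, pitch, yaw] about the fixed x, y, z axes, in that order (R = Rz(yaw) Ry(pitch) Rx(roll)).
In Python, from cell import state, imaging, env, spot_in, mark_of gives the robot as it stands. The module is installed in compiled form; this text tells all that it offers.
- The arm moves only by the tool step_arm, never from a script. Its argument "increments" is a list of rows, each an object with "slide": the shift along the tool's x, y, z in m, a list of three; "roll": the turn about the tool's z in rad. A call has 1 to 5 rows; each row is the pose to reach, as a shift and turn from the pose commanded when the call began, along the tool's axes at that moment; what a row does not reach only later rows make up. A row lasts 1/8 s, in which the tool goes at most 62.5 mm and 10.7 degrees, less where a joint would pass 70% of its speed; a pose out of reach is approached as far as the arm can. A call with a gripper value outside its range is refused whole. "fingers" is the opening, from 0 (shut) to 1 (fully open), set as the call begins (left out, the last holds). The fingers move at their own pace and stop on an object; the grip force is fixed at half the most. Time passes only in rows, so rows that repeat a pose let the fingers close. It gives the time, the measured TCP pose, the force, the opening and the grip force at its end, in the units of the state.
- state(): the state, without advancing time (a new reading comes with each control period).
- imaging.read_camera(name): name is "scene" or "top"; returns a dict with "color" (480x640x3 uint8, red, green, blue), "z_map" (480x640 float32, mm along the optical axis (not along the pixel's ray), 0 where there is no reading), "intrinsics" (3x3 intrinsics, pixels), "camera_from_world" (4x4, takes a point from world to camera coordinates). Camera axes: x right, y up, looking along -z (the intrinsics and any distortion apply to the point x, -y, -z); pixel columns grow to the right and rows downward; lengths in mm; the calibration is good to about 2 mm. A picture is of the moment at which its call begins.
- env.job_done(): hands the job in; it is judged then, once.
Trained networks look in the newest picture that a camera, given by its name, has taken for a name from the list of things; names that differ only in an ending like _2 or _b are one class to them, and where a whole thing is asked for, a point or a joint stands for the part that bears it (a point fixed in the world has none). Each returns a list of dicts, best first, with "confidence" (0 to 1); they miss things now and then, are a little off and sometimes report something else, mostly with a low value. They report only what shows in the picture. A call takes as long as a camera call. They do not tell look-alikes from the thing itself.
- spot_in(camera, target): "bbox" ([left, top, right, bottom] in pixels, round what is visible of it).
- mark_of(camera, target): "uv" ([column, row] in pixels: a listed point, or the origin of a listed thing).
The state is a dict: "t": time; "joints": joint angles; "qvel": joint speeds; "tau": joint torques, N m; "eef_pos": TCP position; "tcp_rot": TCP orientation; "ft_force": force on the tool from outside, world axes, zero at the start; "moment": the same for the moment, N m; "opening": opening from 0.0 (shut) to 1.0 (fully open); "grip_force": force on a finger pad.
Only numpy, scipy, OpenCV 4.12 (cv2) and the standard library are available. Lean on these libraries where they do the work, as an engineer would, in place of code of your own. Each camera call takes 0.05 s, during which the arm holds its last target. There are 200 camera calls.

## Working session

There is one attempt and no reset: what is moved stays moved. The work goes in short steps, Python scripts to look and compute and a tool call to move; the robot and the scene stay as the last step left them, time stands still between calls to the robot, and variables do not carry over. Pictures are saved under pics/ and viewed, at most 10 in all, crops included, and the job is handed in when it is done.

Besides the shell and the picture viewer there is one more tool, called after ">>>" as a command line: name --argument value ..., lists and objects as JSON in quotes. step_arm: Moves the arm, as the interface text tells. Its arguments: {"type":"object","properties":{"increments":{"type":"array"},"fingers":{"type":"number"}},"required":["increments"]}

```bash
mkdir -p pics; cat > h.py <<'E'
import numpy as np, cv2
from cell import state, imaging, env, spot_in, mark_of
def cam(n):
    c=imaging.read_camera(n); return c
def cloud(c):
    K=np.array(c["intrinsics"]);z=c["z_map"].astype(float)
    v,u=np.mgrid[:z.shape[0],:z.shape[1]]
    x=(u-K[0,2])/K[0,0]*z; y=(v-K[1,2])/K[1,1]*z
    P=np.stack([x,-y,-z,np.ones_like(z)],-1)
    W=P@np.linalg.inv(np.array(c["camera_from_world"])).T
    W=W[...,:3]; W[z==0]=np.nan; return W
def save(c,f): cv2.imwrite(f,cv2.cvtColor(c["color"],cv2.COLOR_RGB2BGR))
E
python3 - <<'E'
from h import *
np.set_printoptions(precision=1,suppress=True)
for n in ["top","scene"]:
    c=cam(n);save(c,f"pics/{n}0.png");W=cloud(c);np.save(n+"0.npy",W)
    print(n,np.array(c["intrinsics"]).tolist(), np.linalg.inv(np.array(c["camera_from_world"]))[:3,3])
    for t in ["cassette_blue","cassette_orange","bay_blue","bay_orange","bay_blue_mouth","bay_orange_mouth","latch_blue_a_tip","latch_orange_a_tip","glue","blank","screwdriver"]:
        print(t,[(np.round(m["uv"]).tolist(),round(m["confidence"],2)) for m in mark_of(n,t)][:4],[(np.round(m["bbox"]).tolist(),round(m["confidence"],2)) for m in spot_in(n,t)][:4] if "mouth" not in t else "")
print(state())
E
```

```text
top [[473.0271526776482, 0.0, 325.80114586856604], [0.0, 473.0271526776482, 236.16571988063478], [0.0, 0.0, 1.0]] [ 478.4   16.1 1125.2]
cassette_blue [([406.0, 291.0], 0.95), ([393.0, 184.0], 0.68), ([390.0, 238.0], 0.63), ([418.0, 350.0], 0.61)] [([389.0, 275.0, 427.0, 317.0], 0.76), ([373.0, 169.0, 420.0, 192.0], 0.73), ([405.0, 329.0, 441.0, 371.0], 0.73), ([383.0, 218.0, 403.0, 256.0], 0.67)]
cassette_orange [([469.0, 262.0], 0.68), ([213.0, 342.0], 0.29)] [([461.0, 244.0, 497.0, 284.0], 0.73)]
bay_blue [([310.0, 234.0], 0.73)] [([296.0, 194.0, 324.0, 281.0], 0.61), ([297.0, 197.0, 315.0, 222.0], 0.58)]
bay_orange [([258.0, 243.0], 0.75)] [([236.0, 197.0, 277.0, 293.0], 0.71), ([299.0, 201.0, 316.0, 221.0], 0.25)]
bay_blue_mouth [([312.0, 236.0], 0.86)] 
bay_orange_mouth [([257.0, 246.0], 0.86)] 
latch_blue_a_tip [([307.0, 218.0], 0.48)] [([295.0, 198.0, 313.0, 222.0], 0.48)]
latch_orange_a_tip [([256.0, 225.0], 0.73)] [([243.0, 205.0, 260.0, 229.0], 0.77), ([308.0, 251.0, 322.0, 271.0], 0.7)]
glue [([388.0, 138.0], 0.56), ([309.0, 238.0], 0.31)] [([380.0, 112.0, 405.0, 144.0], 
[... 1039 characters left out ...]
 293.0], 0.74), ([317.0, 251.0, 334.0, 276.0], 0.27)]
glue [([210.0, 303.0], 0.96), ([331.0, 257.0], 0.64)] [([192.0, 249.0, 224.0, 312.0], 0.62)]
blank [([473.0, 254.0], 0.68)] [([447.0, 222.0, 507.0, 277.0], 0.88), ([309.0, 216.0, 365.0, 302.0], 0.38)]
screwdriver [([199.0, 246.0], 0.76)] [([162.0, 222.0, 226.0, 274.0], 0.87)]
{'t': 2.1, 'joints': array([-1.4,  0.5,  1.6, -0. ,  1.1, -0.1]), 'qvel': array([ 0., -0.,  0.,  0., -0., -0.]), 'tau': array([ -0. , -61.2, -25.8,   0.1,   0. ,  -0. ]), 'eef_pos': array([ 182.8, -597.7,  175. ]), 'tcp_rot': array([3.1, 0. , 0.3]), 'ft_force': array([0.2, 0.5, 0.1]), 'moment': array([-0.,  0.,  0.]), 'grip_force': 0.0, 'opening': 0.9980136491379233}
```

View pics/top0.png

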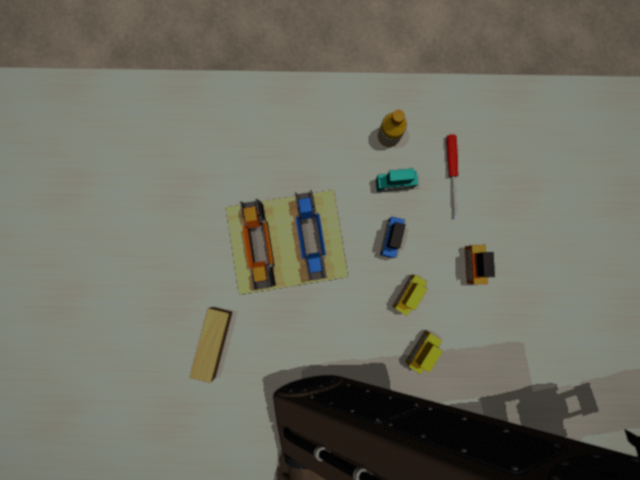

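View pics/scene0.png

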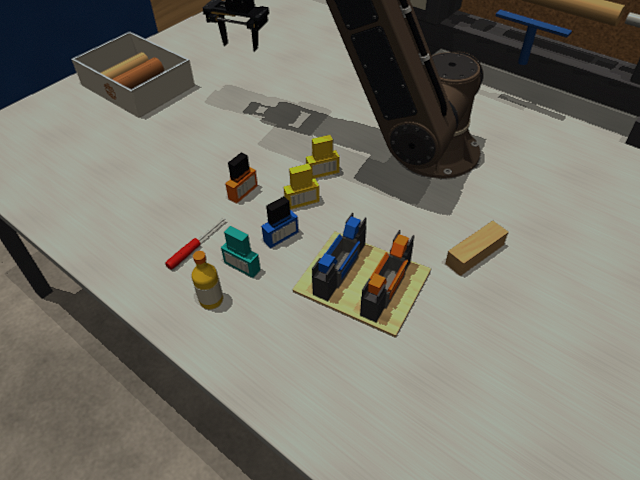

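Top view: the blue candidates are (393,238) dark blue with a black handle, (398,180) turquoise, and (410,294) and (424,352) yellow. Orange is (478,264), the only orange one with a black handle. The dark blue at (393,238) fits "blue with black handle". The bays are orange at (258,245) and blue at (310,236). I'll measure and enlarge.

```bash
python3 - <<'E'
from h import *
np.set_printoptions(precision=1,suppress=True)
im=cv2.imread("pics/top0.png");cv2.imwrite("pics/crop0.png",cv2.resize(im[100:390,220:510],(600,600),interpolation=cv2.INTER_CUBIC))
hsv=cv2.cvtColor(im,cv2.COLOR_BGR2HSV)
W=np.load("top0.npy")
def rect(box,lo,hi,extra=None,W=W):
    l,t,r,b=box;S=W[t:b,l:r].reshape(-1,3);m=(S[:,2]>lo)&(S[:,2]<hi)
    if extra is not None: m&=extra[t:b,l:r].ravel()
    S=S[m];R=cv2.minAreaRect(S[:,:2].astype(np.float32));return len(S),np.array(R[0]),np.array(R[1]),R[2],S.mean(0)
for n,b in dict(blue=(375,210,412,262),orange=(456,236,502,292)).items():
    print(n,"handle",*rect(b,105,130)); print(" body top",*rect(b,50,70))
print("plate",*rect((215,180,360,305),5,20))
plates=rect((215,180,360,305),5,20)
print("table z",np.nanmedian(W[320:360,260:300,2]))
# bay lips at z~78
H=hsv[...,0];S=hsv[...,1]
blue=(H>95)&(H<125)&(S>120);org=(H>5)&(H<18)&(S>150)
for n,m,b in(("blue",blue,(288,185,332,285)),("orange",org,(234,192,282,295))):
    print(n,"lip",*rect(b,64,86,m)); print(" latch",*rect(b,95,120,m))
for n,b in dict(turq=(370,160,422,200),glue=(375,105,412,152)).items(): print(n,*rect(b,30,200))
E
```

```text
blue handle 305 [ 543.7 -131.5] [24.3 54.4] 77.89778900146484 [ 543.2 -130.7  119.2]
 body top 272 [ 543.6 -131.1] [32.4 90. ] 77.28627014160156 [ 539.6 -126.3   59.6]
orange handle 344 [ 484.4 -325.4] [53.7 25.2] 2.444760799407959 [ 484.1 -323.6  118.6]
 body top 343 [ 484.5 -326.3] [88.2 35.2] 1.8908579349517822 [ 484.2 -320.2   59.2]
plate 6044 [535.6 110.9] [285.1 334.3] 3.7064661979675293 [529.3 108.5  11.9]
table z -0.10447537420554909
blue lip 295 [544.4  54.8] [166.1  51.7] 9.933257102966309 [544.3  55.3  74.5]
 latch 445 [541.7  55. ] [159.1  25.9] 10.201498985290527 [542.8  55.2 111.8]
orange lip 362 [539.2 176.6] [132.2  55.7] 10.57568359375 [520.1 176.4  74. ]
 latch 176 [522.  172.1] [162.5  29.7] 10.782488822937012 [523.  172.5 106.4]
turq 727 [ 673.6 -140.9] [33.5 91. ] 6.4567694664001465 [ 669.2 -135.7   86.1]
glue 735 [ 785.5 -124.3] [56.7 48.4] 68.19819641113281 [ 779.6 -121.3  106.2]
```

View pics/crop0.png

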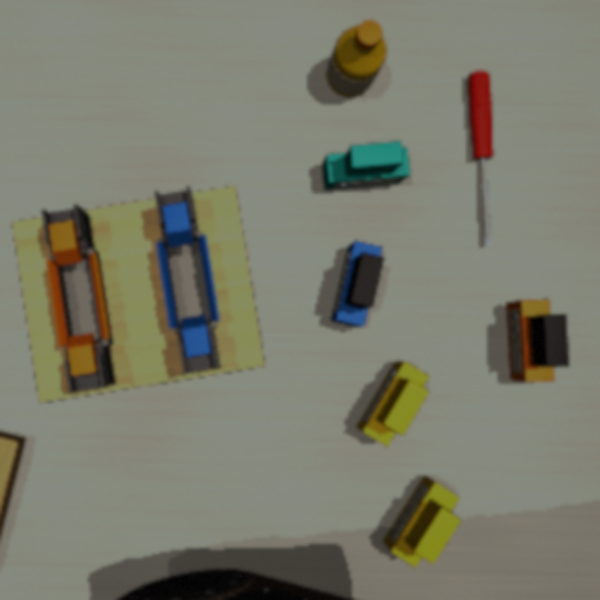

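```bash
cat >> h.py <<'E'
def go(x,y,z,yawdeg):
    s=state();e=np.array(s["eef_pos"]);r=np.array(s["tcp_rot"]);from scipy.spatial.transform import Rotation as R
    M=R.from_euler("xyz",r).as_matrix()
    d=M.T@(np.array([x,y,z])-e); a=np.deg2rad(yawdeg)-r[2]; a=(a+np.pi/2)%np.pi-np.pi/2
    print("t",round(s["t"],2),"pos",np.round(e,2),"rpy",np.round(r,4),"F",np.round(s["ft_force"],1),"open",round(s["opening"],3),"grip",round(s["grip_force"],1))
    print("slide m",np.round(d/1000,4).tolist(),"roll",round(-a,4))
E
python3 - <<'E'
from h import *
np.set_printoptions(precision=1,suppress=True)
for n in ["top","scene"]:
    im=cv2.imread(f"pics/{n}0.png");hsv=cv2.cvtColor(im,cv2.COLOR_BGR2HSV);W=np.load(n+"0.npy")
    H=hsv[...,0];S=hsv[...,1]
    near=(abs(W[...,0]-532)<170)&(abs(W[...,1]-113)<180)
    def rect(m):
        m=cv2.morphologyEx(m.astype(np.uint8),cv2.MORPH_OPEN,np.ones((3,3)))>0
        P=W[m][:,:2].astype(np.float32);R=cv2.minAreaRect(P);return len(P),np.array(R[0]),np.array(R[1]),R[2]
    print(n,"plate",*rect(near&(W[...,2]>8)&(W[...,2]<17)))
    blue=(H>95)&(H<125)&(S>100);org=(H>3)&(H<18)&(S>120)
    for k,m in(("b",blue),("o",org)):print(k,*rect(near&m&(W[...,2]>106)&(W[...,2]<120)))
    if n=="scene":
        for k,cx,cy in(("cb",543.7,-131),("co",484.4,-325.8)):
            m=(abs(W[...,0]-cx)<60)&(abs(W[...,1]-cy)<60)
            print(k,*rect(m&(W[...,2]>112)&(W[...,2]<126)))
go(543.7,-131.3,230,-12.3)
E
```

```text
top plate 5277 [530.8 114.2] [209.9 259.9] 10.270597457885742
b 377 [541.6  55. ] [159.4  25.8] 10.160355567932129
o 9 [569.5 174.5] [4.2 4.9] 0.7271703481674194
scene plate 2691 [532.5 117.2] [209.1 260. ] 10.524168014526367
b 278 [542.6  55.8] [161.7  29.9] 9.989212989807129
o 301 [522.6 175.8] [161.6  27.5] 10.474774360656738
cb 189 [ 545.3 -129.4] [27.7 55.9] 79.66937255859375
co 153 [ 486.7 -321.3] [54.7 28.2] 0.7064275741577148
t 2.1 pos [ 182.8 -597.7  175. ] rpy [3.1 0.  0.3] F [0.2 0.5 0.1] open 0.998 grip 0.0
slide m [0.4815, -0.3404, -0.0551] roll 0.5115
```

>>> step_arm --increments '[{"slide": [0.048, -0.034, -0.05], "roll": 0.05}, {"slide": [0.096, -0.068, -0.055], "roll": 0.15}, {"slide": [0.144, -0.102, -0.055], "roll": 0.25}, {"slide": [0.192, -0.136, -0.055], "roll": 0.35}, {"slide": [0.24, -0.17, -0.055], "roll": 0.5}]' --fingers 1

```text
t: 2.72
eef_pos: [363.6, -363.2, 230.2]
tcp_rot: [3.141, -0.001, -0.208]
ft_force: [0.5, -0.4, 0.0]
opening: 1.001
grip_force: 0.0
```

```bash
python3 -c "
from h import *
go(543.7,-131.3,230,-12.3)"
```

```text
t 2.73 pos [ 363.56 -363.23  230.25] rpy [ 3.1411e+00 -6.0000e-04 -2.0760e-01] F [ 0.5 -0.4  0. ] open 1.001 grip 0.0
slide m [0.1285, -0.2641, 0.0002] roll 0.0071
```

>>> step_arm --increments '[{"slide": [0.026, -0.053, 0]}, {"slide": [0.052, -0.106, 0]}, {"slide": [0.078, -0.159, 0]}, {"slide": [0.104, -0.212, 0]}, {"slide": [0.1285, -0.264, 0], "roll": 0.007}]'

```text
invalid input at $.increments[0]: expected keys slide, roll
```

>>> step_arm --increments '[{"slide": [0, 0, 0.01]}, {"slide": [0, 0, 0.04]}]'

```text
invalid input at $.increments[0]: expected keys slide, roll
```

```bash
python3 - <<'E'
from h import *
go(543.7,-131.3,72,-12.3)
c=cam("scene");save(c,"pics/s1.png")
im=cv2.imread("pics/s1.png");cv2.imwrite("pics/s1c.png",cv2.resize(im[60:310,180:430],(600,600)))
E
```

```text
t 2.73 pos [ 363.56 -363.23  230.25] rpy [ 3.1411e+00 -6.0000e-04 -2.0760e-01] F [ 0.5 -0.4  0. ] open 1.001 grip 0.0
slide m [0.1284, -0.2642, 0.1582] roll 0.0071
```

View pics/s1c.png

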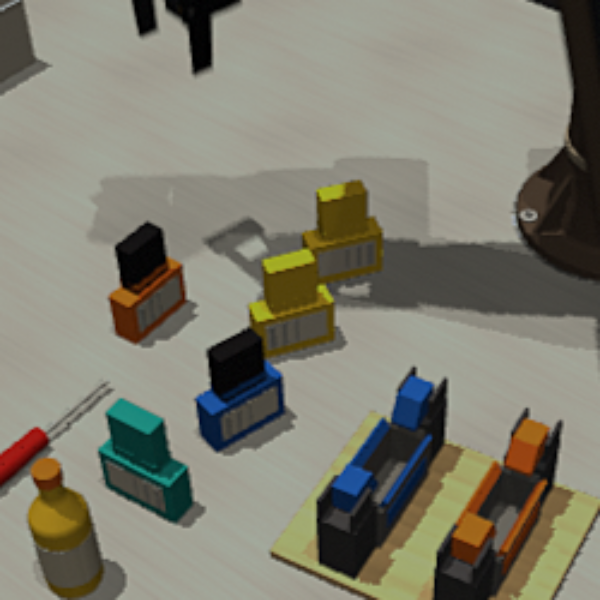

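Both calls were refused because the roll key is required. The crop confirms the dark blue cassette with a black handle at (240,390) and the orange one at (147,285). The other cassettes are turquoise and yellow.

>>> step_arm --increments '[{"slide": [0.026, -0.053, 0], "roll": 0}, {"slide": [0.052, -0.106, 0], "roll": 0}, {"slide": [0.078, -0.159, 0], "roll": 0}, {"slide": [0.104, -0.212, 0], "roll": 0}, {"slide": [0.1285, -0.264, 0], "roll": 0.007}]'

```text
t: 3.4
eef_pos: [542.8, -130.6, 230.1]
tcp_rot: [3.141, -0.0, -0.21]
ft_force: [0.3, -0.5, 0.5]
opening: 0.997
grip_force: 0.0
```

>>> step_arm --increments '[{"slide": [0, 0, 0], "roll": 0}, {"slide": [0, 0, 0.04], "roll": 0}, {"slide": [0, 0, 0.08], "roll": 0}, {"slide": [0, 0, 0.08], "roll": 0}]'

```text
t: 3.9
eef_pos: [540.1, -132.6, 148.1]
tcp_rot: [-3.141, 0.005, -0.211]
ft_force: [0.5, 0.2, 0.0]
opening: 0.998
grip_force: 0.0
```

```bash
python3 - <<'E'
from h import *
go(543.7,-131.3,72,-12.3)
E
```

```text
t 3.9 pos [ 540.13 -132.58  148.07] rpy [-3.1411  0.0048 -0.2109] F [0.5 0.2 0. ] open 0.998 grip 0.0
slide m [0.0036, -0.002, 0.0761] roll 0.0038
```

>>> step_arm --increments '[{"slide": [0, 0, 0], "roll": 0}, {"slide": [0, 0, 0], "roll": 0}]'

```text
t: 4.15
eef_pos: [542.4, -132.8, 151.6]
tcp_rot: [3.141, -0.003, -0.21]
ft_force: [-0.7, 0.4, 0.2]
opening: 1.0
grip_force: 0.0
```

```bash
python3 - <<'E'
from h import *
go(543.7,-131.3,72,-12.3)
E
```

```text
t 4.15 pos [ 542.36 -132.83  151.58] rpy [ 3.1411e+00 -2.6000e-03 -2.1050e-01] F [-0.7  0.4  0.2] open 1.0 grip 0.0
slide m [0.0008, -0.0018, 0.0796] roll 0.0042
```

>>> step_arm --increments '[{"slide": [0.001, -0.001, 0.03], "roll": 0.004}, {"slide": [0.001, -0.001, 0.06], "roll": 0.004}, {"slide": [0.001, -0.001, 0.078], "roll": 0.004}, {"slide": [0.001, -0.001, 0.078], "roll": 0.004}, {"slide": [0.001, -0.001, 0.078], "roll": 0.004}]'

```text
t: 4.78
eef_pos: [543.6, -131.8, 73.2]
tcp_rot: [3.141, -0.002, -0.214]
ft_force: [0.5, 0.5, 0.5]
opening: 1.003
grip_force: 0.0
```

```bash
python3 - <<'E'
from h import *
go(543.7,-131.3,72,-12.3)
E
```

```text
t 4.78 pos [ 543.58 -131.81   73.22] rpy [ 3.1412e+00 -1.9000e-03 -2.1420e-01] F [0.5 0.5 0.5] open 1.003 grip 0.0
slide m [0.0, -0.0005, 0.0012] roll 0.0005
```

>>> step_arm --increments '[{"slide": [0, 0, 0], "roll": 0}, {"slide": [0, 0, 0], "roll": 0}, {"slide": [0, 0, 0], "roll": 0}, {"slide": [0, 0, 0], "roll": 0}, {"slide": [0, 0, 0], "roll": 0}]' --fingers 0.1

```text
t: 5.4
eef_pos: [542.9, -131.5, 71.9]
tcp_rot: [3.142, 0.0, -0.214]
ft_force: [-0.8, -0.6, 0.9]
opening: 0.53
grip_force: 0.0
```

>>> step_arm --increments '[{"slide": [0, 0, 0], "roll": 0}, {"slide": [0, 0, 0], "roll": 0}, {"slide": [0, 0, -0.01], "roll": 0}, {"slide": [0, 0, -0.04], "roll": 0}, {"slide": [0, 0, -0.08], "roll": 0}]'

```text
t: 6.02
eef_pos: [542.4, -131.3, 152.7]
tcp_rot: [-3.141, 0.002, -0.214]
ft_force: [-0.0, -0.6, -1.8]
opening: 0.249
grip_force: 30.0
```

>>> step_arm --increments '[{"slide": [0, 0, -0.04], "roll": 0}, {"slide": [0, 0, -0.08], "roll": 0}, {"slide": [0, 0, -0.08], "roll": 0}, {"slide": [0, 0, -0.08], "roll": 0}]'

```text
t: 6.52
eef_pos: [542.3, -131.3, 231.3]
tcp_rot: [-3.142, 0.001, -0.214]
ft_force: [0.3, 0.8, -2.1]
opening: 0.245
grip_force: 30.0
```

```bash
cat > chk.py <<'E'
from h import *
import sys
np.set_printoptions(precision=1,suppress=True)
k,tag=sys.argv[1:]
s=state();e=s["eef_pos"];yaw=s["tcp_rot"][2]
for n in["scene","top"]:
    c=cam(n);W=cloud(c);hsv=cv2.cvtColor(c["color"],cv2.COLOR_RGB2HSV);H,S=hsv[...,0],hsv[...,1]
    m=((H>100)&(H<125)&(S>120)) if k=="blue" else ((H>3)&(H<15)&(S>150))
    d=W-e; u=d[...,0]*np.cos(yaw)+d[...,1]*np.sin(yaw); v=-d[...,0]*np.sin(yaw)+d[...,1]*np.cos(yaw)
    m&=(abs(u)<70)&(abs(v)<40)&(d[...,2]<40)&(d[...,2]>-100)
    m=cv2.morphologyEx(m.astype(np.uint8),cv2.MORPH_OPEN,np.ones((2,2)))>0
    if m.sum()<20: print(n,"few",m.sum());continue
    U=np.stack([u[m],v[m],d[...,2][m]],1); print(n,m.sum(),"min",np.percentile(U,1,0),"max",np.percentile(U,99,0))
    top=U[U[:,2]>np.percentile(U[:,2],97)-5]; print(" top face n",len(top),"u",top[:,0].min(),top[:,0].max(),"z",np.median(top[:,2]))
    save(c,f"pics/{n}{tag}.png")
    ys,xs=np.where(m);cy,cx=int(ys.mean()),int(xs.mean());im=cv2.imread(f"pics/{n}{tag}.png")[max(cy-75,0):cy+75,max(cx-90,0):cx+90];cv2.imwrite(f"pics/{n}{tag}c.png",cv2.resize(im,None,fx=4,fy=4,interpolation=cv2.INTER_CUBIC))
go(e[0],e[1],e[2],0)
E
python3 chk.py blue 2
```

```text
scene 643 min [nan nan nan] max [nan nan nan]Traceback (most recent call last):
  File "chk.py", line 14, in <module>
    top=U[U[:,2]>np.percentile(U[:,2],97)-5]; print(" top face n",len(top),"u",top[:,0].min(),top[:,0].max(),"z",np.median(top[:,2]))
                                                                               ~~~~~~~~~~~~^^
    return umr_minimum(a, axis, None, out, keepdims, initial, where)
ValueError: zero-size array to reduction operation minimum which has no identity
```

```bash
sed -i 's/    m=cv2.morph.*/&\n    m\&=np.isfinite(u)/' chk.py; python3 chk.py blue 2
```

```text
scene 629 min [ -66.9  -67.8 -172.4] max [47.1 20.4 -5. ]
 top face n 63 u -25.948387535679853 29.000394819990063 z -9.542519886964158
top few 0
t 6.67 pos [ 542.4 -131.4  230.7] rpy [-3.1  0.  -0.2] F [-1.  -0.1 -2.3] open 0.247 grip 30.0
slide m [-0.0002, -0.0, -0.0002] roll -0.2142
```

View pics/scene2c.png

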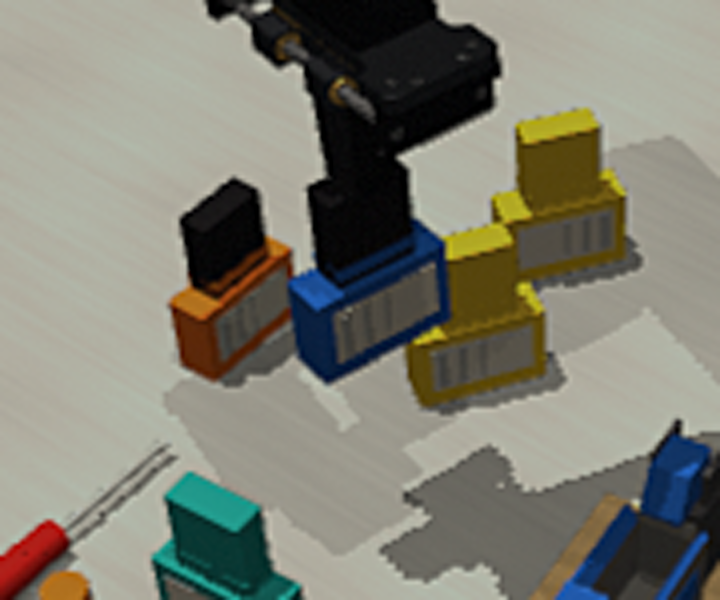

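```bash
python3 -c "
from h import *
go(541.1,55.2,240,10.3)"
```

```text
t 6.67 pos [ 542.41 -131.36  230.69] rpy [-3.1413e+00  2.3000e-03 -2.1420e-01] F [-1.  -0.1 -2.3] open 0.247 grip 30.0
slide m [-0.041, -0.182, -0.0092] roll -0.394
```

>>> step_arm --increments '[{"slide": [-0.008, -0.037, -0.01], "roll": -0.08}, {"slide": [-0.017, -0.074, -0.01], "roll": -0.16}, {"slide": [-0.025, -0.11, -0.01], "roll": -0.24}, {"slide": [-0.033, -0.147, -0.01], "roll": -0.32}, {"slide": [-0.041, -0.182, -0.01], "roll": -0.394}]'

```text
t: 7.3
eef_pos: [541.2, 56.3, 241.0]
tcp_rot: [-3.141, 0.002, 0.182]
ft_force: [-0.4, -0.2, -3.3]
opening: 0.247
grip_force: 30.0
```

>>> step_arm --increments '[{"slide": [0, 0, 0], "roll": 0}, {"slide": [0, 0, 0], "roll": 0}, {"slide": [0, 0, 0], "roll": 0}, {"slide": [0, 0, 0], "roll": 0}]'

```text
t: 7.8
eef_pos: [541.6, 54.3, 241.8]
tcp_rot: [3.142, 0.0, 0.178]
ft_force: [0.8, 0.7, -1.6]
opening: 0.247
grip_force: 30.0
```

```bash
python3 -c "
from h import *
go(541.1,55.2,200,10.3)"
```

```text
t 7.8 pos [541.58  54.28 241.81] rpy [3.1415e+00 2.0000e-04 1.7840e-01] F [ 0.8  0.7 -1.6] open 0.247 grip 30.0
slide m [-0.0003, -0.001, 0.0418] roll -0.0014
```

>>> step_arm --increments '[{"slide": [0, -0.001, 0.02], "roll": -0.001}, {"slide": [0, -0.001, 0.042], "roll": -0.001}, {"slide": [0, -0.001, 0.052], "roll": -0.001}, {"slide": [0, -0.001, 0.052], "roll": -0.001}, {"slide": [0, -0.001, 0.052], "roll": -0.001}]'

```text
t: 8.43
eef_pos: [541.8, 55.9, 190.6]
tcp_rot: [3.141, -0.001, 0.181]
ft_force: [-0.1, -0.3, -2.0]
opening: 0.245
grip_force: 30.0
```

```bash
python3 chk.py blue 3;python3 -c "
from h import *
go(541.1,55.2,180,10.3)"
```

```text
scene 704 min [ -65.4  -16.4 -165.9] max [69.2 18.5 -6.6]
 top face n 56 u -25.25983164987688 30.734234942395588 z -10.192471165083788
top 118 min [ -61.3  -17.4 -170.2] max [-35.2  16.7 395.2]
 top face n 5 u -61.487615587925774 -60.73271929967649 z 394.9202892868461
t 8.53 pos [541.7  56.  190.6] rpy [ 3.1 -0.   0.2] F [-0.  -0.6 -1.9] open 0.243 grip 30.0
slide m [0.0, 0.0001, 0.0] roll 0.1807
t 8.53 pos [541.71  55.99 190.63] rpy [ 3.1413e+00 -1.2000e-03  1.8070e-01] F [-0.  -0.6 -1.9] open 0.243 grip 30.0
slide m [-0.0008, 0.0007, 0.0106] roll 0.001
```

View pics/scene3c.png

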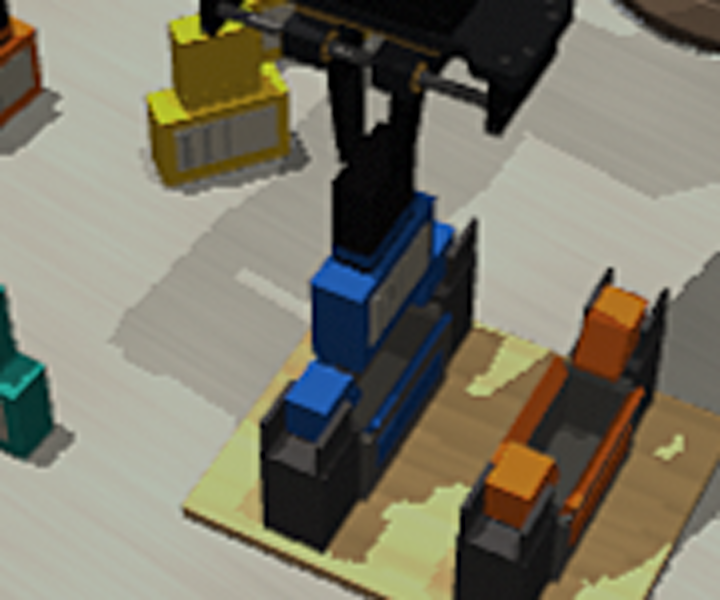

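The cassette hangs aligned above the blue bay, with its bottom edge at (340,350) just over the latches. I'll push it down while watching the force.

>>> step_arm --increments '[{"slide": [-0.001, 0, 0.01], "roll": 0}, {"slide": [-0.001, 0, 0.018], "roll": 0}, {"slide": [-0.001, 0, 0.026], "roll": 0}, {"slide": [-0.001, 0, 0.032], "roll": 0}]'

```text
t: 9.02
eef_pos: [541.1, 55.8, 158.6]
tcp_rot: [3.141, -0.003, 0.181]
ft_force: [-0.1, -0.2, 8.3]
opening: 0.245
grip_force: 30.0
```

>>> step_arm --increments '[{"slide": [0, 0, 0.008], "roll": 0}, {"slide": [0, 0, 0.016], "roll": 0}, {"slide": [0, 0, 0.022], "roll": 0}]'

```text
t: 9.4
eef_pos: [541.0, 55.8, 136.2]
tcp_rot: [3.141, -0.002, 0.181]
ft_force: [-0.3, 0.7, 8.4]
opening: 0.249
grip_force: 30.0
```

>>> step_arm --increments '[{"slide": [0, 0, 0.008], "roll": 0}, {"slide": [0, 0, 0.016], "roll": 0}, {"slide": [0, 0, 0.024], "roll": 0}, {"slide": [0, 0, 0.03], "roll": 0}]'

```text
t: 9.9
eef_pos: [541.0, 55.8, 106.2]
tcp_rot: [3.141, -0.002, 0.181]
ft_force: [-0.9, -0.2, 8.4]
opening: 0.247
grip_force: 30.0
```

>>> step_arm --increments '[{"slide": [0, 0, 0.006], "roll": 0}, {"slide": [0, 0, 0.01], "roll": 0}, {"slide": [0, 0, 0.012], "roll": 0}, {"slide": [0, 0, 0.012], "roll": 0}]'

```text
t: 10.4
eef_pos: [542.6, 56.3, 97.2]
tcp_rot: [3.141, -0.007, 0.181]
ft_force: [-4.4, 3.4, 34.9]
opening: 0.25
grip_force: 30.0
```

```bash
python3 chk.py blue 4
```

```text
scene 637 min [-66.7 -21.8 -75.1] max [68.7 28.4 18.5]
 top face n 110 u -68.75034689831774 72.19274229195257 z 15.58173295338355
top few 0
t 10.5 pos [542.6  56.3  97.2] rpy [ 3.1 -0.   0.2] F [-4.5  3.9 35.6] open 0.247 grip 30.0
slide m [0.0, 0.0, -0.0] roll 0.1807
```

```bash
cat > lat.py <<'E'
from h import *
import sys
np.set_printoptions(precision=1,suppress=True)
k,tag,bx,by=sys.argv[1],sys.argv[2],float(sys.argv[3]),float(sys.argv[4]);yaw=np.deg2rad(10.3)
c=cam("scene");save(c,f"pics/L{tag}.png")
hsv=cv2.cvtColor(c["color"],cv2.COLOR_RGB2HSV);H,S=hsv[...,0],hsv[...,1]
col=((H>100)&(H<125)&(S>100)) if k=="blue" else ((H>3)&(H<18)&(S>120))
for lab,W in(("start",np.load("scene0.npy")),("now",cloud(c))):
    m=col
    if lab=="start":
        h0=cv2.cvtColor(cv2.imread("pics/scene0.png"),cv2.COLOR_BGR2HSV);H,S=h0[...,0],h0[...,1]
        m=((H>100)&(H<125)&(S>100)) if k=="blue" else ((H>3)&(H<18)&(S>120))
    d=W-[bx,by,12];u=d[...,0]*np.cos(yaw)+d[...,1]*np.sin(yaw);v=-d[...,0]*np.sin(yaw)+d[...,1]*np.cos(yaw);z=d[...,2]
    for s in(1,-1):
        q=m&np.isfinite(u)&(s*u>40)&(s*u<110)&(abs(v)<20)&(z>96)&(z<108)
        print(lab,s,q.sum(),"u pct 2/50/98",np.percentile(u[q],[2,50,98]) if q.sum()>5 else "")
    q=m&np.isfinite(u)&(abs(u)<50)&(abs(v)<22)&(z>55)&(z<82)
    print(lab,"shoulder/lip pts",q.sum(),"z pct",np.percentile(z[q],[5,50,95]))
im=cv2.imread(f"pics/L{tag}.png");cv2.imwrite(f"pics/L{tag}c.png",cv2.resize(im[180:340,270:450],None,fx=3.5,fy=3.5,interpolation=cv2.INTER_CUBIC))
E
python3 lat.py blue 1 541.8 55.3
```

```text
start 1 148 u pct 2/50/98 [51.3 67.2 81.2]
start -1 122 u pct 2/50/98 [-77.6 -60.4 -46.6]
start shoulder/lip pts 124 z pct [55.8 62.7 80.5]
now 1 146 u pct 2/50/98 [50.7 67.5 81.7]
now -1 57 u pct 2/50/98 [-70.4 -58.4 -45.8]
now shoulder/lip pts 214 z pct [60.4 70.2 80.4]
```

View pics/L1c.png

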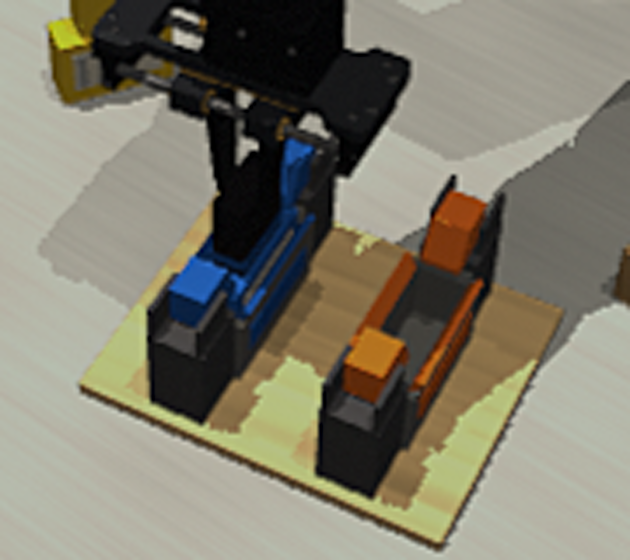

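Blue is seated: both latches are at their starting positions and the shoulder is at about 70 mm. I'll release and retreat.

>>> step_arm --increments '[{"slide": [0, 0, -0.003], "roll": 0}, {"slide": [0, 0, -0.003], "roll": 0}, {"slide": [0, 0, -0.003], "roll": 0}, {"slide": [0, 0, -0.003], "roll": 0}, {"slide": [0, 0, -0.003], "roll": 0}]' --fingers 0.7

```text
t: 11.18
eef_pos: [540.3, 55.8, 96.6]
tcp_rot: [3.142, 0.0, 0.181]
ft_force: [0.1, 0.7, -0.0]
opening: 0.683
grip_force: 0.0
```

>>> step_arm --increments '[{"slide": [0, 0, -0.03], "roll": 0}, {"slide": [0, 0, -0.08], "roll": 0}, {"slide": [0, 0, -0.14], "roll": 0}, {"slide": [0, 0, -0.14], "roll": 0}]' --fingers 1

```text
t: 11.68
eef_pos: [542.0, 55.9, 241.0]
tcp_rot: [3.14, -0.007, 0.181]
ft_force: [-0.3, -0.7, -0.9]
opening: 0.991
grip_force: 0.0
```

```bash
python3 lat.py blue 2 541.8 55.3; python3 - <<'E'
from h import *
W=cloud(cam("top"))
for k,cx,cy in(("blue seated",541.8,55.3),("orange",484.4,-325.8)):
    m=(abs(W[...,0]-cx)<50)&(abs(W[...,1]-cy)<50)&(W[...,2]>(132 if cy>0 else 105))&(W[...,2]<155)
    P=W[m];print(k,len(P),cv2.minAreaRect(P[:,:2].astype(np.float32)) if len(P) else "",P[:,2].mean())
go(484.6,-325.8,236,2.2)
E
```

```text
start 1 148 u pct 2/50/98 [51.3 67.2 81.2]
start -1 122 u pct 2/50/98 [-77.6 -60.4 -46.6]
start shoulder/lip pts 124 z pct [55.8 62.7 80.5]
now 1 145 u pct 2/50/98 [51.  67.5 80.6]
now -1 113 u pct 2/50/98 [-77.2 -62.7 -47.1]
now shoulder/lip pts 229 z pct [57.5 69.  80.5]
blue seated 0  nan
orange 344 ((484.4375305175781, -325.333251953125), (53.74882125854492, 25.055397033691406), 2.7469892501831055) 118.57274975039061
t 11.78 pos [540.16  55.85 236.74] rpy [ 3.1414e+00 -3.0000e-04  1.8080e-01] F [-0.3 -0.3  0.1] open 0.999 grip 0.0
slide m [-0.1233, 0.3654, 0.0008] roll 0.1424<stdin>:5: RuntimeWarning: Mean of empty slice.
  ret = ret.dtype.type(ret / rcount)
```

>>> step_arm --increments '[{"slide": [-0.017, 0.05, 0], "roll": 0.02}, {"slide": [-0.034, 0.1, 0], "roll": 0.05}, {"slide": [-0.051, 0.15, 0], "roll": 0.08}, {"slide": [-0.068, 0.2, 0], "roll": 0.11}, {"slide": [-0.085, 0.25, 0], "roll": 0.142}]'

```text
t: 12.4
eef_pos: [500.7, -206.7, 235.1]
tcp_rot: [-3.14, 0.003, 0.038]
ft_force: [0.2, -0.2, -0.5]
opening: 0.996
grip_force: 0.0
```

```bash
python3 -c "
from h import *
go(484.6,-325.8,180,2.2)"
```

```text
t 12.4 pos [ 500.68 -206.73  235.05] rpy [-3.1401e+00  2.6000e-03  3.7800e-02] F [ 0.2 -0.2 -0.5] open 0.996 grip 0.0
slide m [-0.0204, 0.1185, 0.0549] roll -0.0006
```

>>> step_arm --increments '[{"slide": [-0.01, 0.05, 0], "roll": 0}, {"slide": [-0.018, 0.1, 0.01], "roll": 0}, {"slide": [-0.0205, 0.1185, 0.04], "roll": 0}, {"slide": [-0.0205, 0.1185, 0.055], "roll": 0}, {"slide": [-0.0205, 0.1185, 0.055], "roll": 0}]'

```text
t: 13.02
eef_pos: [485.3, -323.3, 180.3]
tcp_rot: [-3.139, 0.003, 0.039]
ft_force: [0.0, 0.2, -0.4]
opening: 1.001
grip_force: 0.0
```

>>> step_arm --increments '[{"slide": [0, 0, 0], "roll": 0}, {"slide": [0, 0, 0], "roll": 0}]'

```text
t: 13.28
eef_pos: [486.4, -324.1, 182.9]
tcp_rot: [3.14, -0.001, 0.04]
ft_force: [-0.7, -0.8, -0.1]
opening: 0.996
grip_force: 0.0
```

```bash
python3 -c "
from h import *
go(484.6,-325.8,72,2.2)"
```

```text
t 13.28 pos [ 486.37 -324.07  182.94] rpy [ 3.1405e+00 -1.2000e-03  3.9800e-02] F [-0.7 -0.8 -0.1] open 0.996 grip 0.0
slide m [-0.002, 0.0015, 0.1109] roll 0.0014
```

>>> step_arm --increments '[{"slide": [-0.001, 0.0015, 0.04], "roll": 0}, {"slide": [-0.001, 0.0015, 0.08], "roll": 0}, {"slide": [-0.001, 0.0015, 0.1], "roll": 0}, {"slide": [-0.001, 0.0015, 0.109], "roll": 0}, {"slide": [-0.001, 0.0015, 0.109], "roll": 0}]'

```text
t: 13.9
eef_pos: [485.1, -326.1, 73.3]
tcp_rot: [3.141, -0.0, 0.039]
ft_force: [-0.4, 0.2, 1.1]
opening: 1.001
grip_force: 0.0
```

>>> step_arm --increments '[{"slide": [0, 0, 0], "roll": 0}, {"slide": [0, 0, 0], "roll": 0}, {"slide": [0, 0, 0], "roll": 0}, {"slide": [0, 0, 0], "roll": 0}, {"slide": [0, 0, 0], "roll": 0}]' --fingers 0.1

```text
t: 14.52
eef_pos: [484.9, -326.1, 73.0]
tcp_rot: [3.141, -0.0, 0.039]
ft_force: [-0.3, -0.2, 0.8]
opening: 0.535
grip_force: 0.0
```

>>> step_arm --increments '[{"slide": [0, 0, 0], "roll": 0}, {"slide": [0, 0, 0], "roll": 0}, {"slide": [0, 0, 0], "roll": 0}, {"slide": [0, 0, 0], "roll": 0}, {"slide": [0, 0, 0], "roll": 0}]'

```text
t: 15.15
eef_pos: [484.9, -326.1, 72.9]
tcp_rot: [3.142, 0.0, 0.039]
ft_force: [-0.7, 0.1, -1.1]
opening: 0.247
grip_force: 29.9
```

```bash
python3 -c "
from h import *
go(484.6,-325.8,72,2.2)"
```

```text
t 15.15 pos [ 484.88 -326.14   72.92] rpy [3.1415 0.     0.0388] F [-0.7  0.1 -1.1] open 0.247 grip 29.9
slide m [-0.0003, -0.0003, 0.0009] roll 0.0004
```

>>> step_arm --increments '[{"slide": [0, 0, -0.02], "roll": 0}, {"slide": [0, 0, -0.07], "roll": 0}, {"slide": [0, 0, -0.12], "roll": 0}, {"slide": [0, 0, -0.172], "roll": 0}, {"slide": [0, 0, -0.172], "roll": 0}]'

```text
t: 15.78
eef_pos: [485.9, -326.9, 248.6]
tcp_rot: [3.137, -0.005, 0.039]
ft_force: [0.9, -0.7, -3.4]
opening: 0.248
grip_force: 29.9
```

```bash
python3 -c "
from h import *
go(521.3,173.7,245,10.3)"
```

```text
t 15.78 pos [ 485.91 -326.95  248.64] rpy [ 3.137  -0.0049  0.0389] F [ 0.9 -0.7 -3.4] open 0.248 grip 29.9
slide m [0.0548, -0.4989, 0.0016] roll -0.1409
```

>>> step_arm --increments '[{"slide": [0.004, -0.035, 0], "roll": -0.01}, {"slide": [0.009, -0.085, 0], "roll": -0.03}, {"slide": [0.015, -0.135, 0], "roll": -0.05}, {"slide": [0.02, -0.185, 0], "roll": -0.07}, {"slide": [0.026, -0.235, 0], "roll": -0.09}]'

```text
t: 16.4
eef_pos: [501.0, -88.6, 243.6]
tcp_rot: [-3.141, 0.002, 0.129]
ft_force: [1.0, 0.3, -1.5]
opening: 0.252
grip_force: 29.9
```

```bash
python3 -c "
from h import *
go(521.3,173.7,245,10.3)"
```

```text
t 16.4 pos [501.05 -88.57 243.58] rpy [-3.1408e+00  1.9000e-03  1.2920e-01] F [ 1.   0.3 -1.5] open 0.252 grip 29.9
slide m [0.0539, -0.2575, -0.0013] roll -0.0505
```

>>> step_arm --increments '[{"slide": [0.011, -0.055, 0], "roll": -0.01}, {"slide": [0.023, -0.11, 0], "roll": -0.02}, {"slide": [0.034, -0.165, 0], "roll": -0.03}, {"slide": [0.045, -0.22, 0], "roll": -0.04}, {"slide": [0.053, -0.258, 0], "roll": -0.05}]'

```text
t: 17.02
eef_pos: [520.4, 174.6, 243.4]
tcp_rot: [3.142, 0.002, 0.18]
ft_force: [-0.3, -1.1, -2.1]
opening: 0.248
grip_force: 29.9
```

>>> step_arm --increments '[{"slide": [0, 0, 0], "roll": 0}, {"slide": [0, 0, 0], "roll": 0}, {"slide": [0, 0, 0], "roll": 0}, {"slide": [0, 0, 0], "roll": 0}, {"slide": [0, 0, 0], "roll": 0}]'

```text
t: 17.65
eef_pos: [521.3, 171.9, 245.0]
tcp_rot: [3.141, -0.0, 0.178]
ft_force: [-0.4, -0.3, -2.9]
opening: 0.25
grip_force: 29.9
```

```bash
python3 -c "
from h import *
go(521.3,173.7,190,10.3)"
```

```text
t 17.65 pos [521.25 171.87 244.96] rpy [ 3.1414e+00 -1.0000e-04  1.7800e-01] F [-0.4 -0.3 -2.9] open 0.25 grip 29.9
slide m [0.0004, -0.0018, 0.055] roll -0.0018
```

>>> step_arm --increments '[{"slide": [0, -0.0018, 0.02], "roll": -0.002}, {"slide": [0, -0.0018, 0.042], "roll": -0.002}, {"slide": [0, -0.0018, 0.055], "roll": -0.002}, {"slide": [0, -0.0018, 0.055], "roll": -0.002}, {"slide": [0, -0.0018, 0.055], "roll": -0.002}]'

```text
t: 18.27
eef_pos: [521.3, 174.2, 190.6]
tcp_rot: [3.142, -0.001, 0.181]
ft_force: [-0.4, 0.4, -2.2]
opening: 0.247
grip_force: 29.9
```

```bash
python3 chk.py orange 5;python3 -c "
from h import *
go(521.3,173.7,180,10.3)"
```

```text
scene 502 min [ -65.3  -15.6 -170.3] max [55.  18.5 -1.7]
 top face n 37 u -24.9141983681211 30.07727923448295 z -4.8007686396045415
top few 0
t 18.38 pos [521.2 174.2 190.7] rpy [ 3.1 -0.   0.2] F [ 0.4 -0.1 -1.4] open 0.247 grip 29.9
slide m [0.0, 0.0, 0.0001] roll 0.1807
t 18.38 pos [521.22 174.2  190.65] rpy [ 3.1415e+00 -1.3000e-03  1.8070e-01] F [ 0.4 -0.1 -1.4] open 0.247 grip 29.9
slide m [-0.0, 0.0005, 0.0106] roll 0.001
```

View pics/scene5c.png

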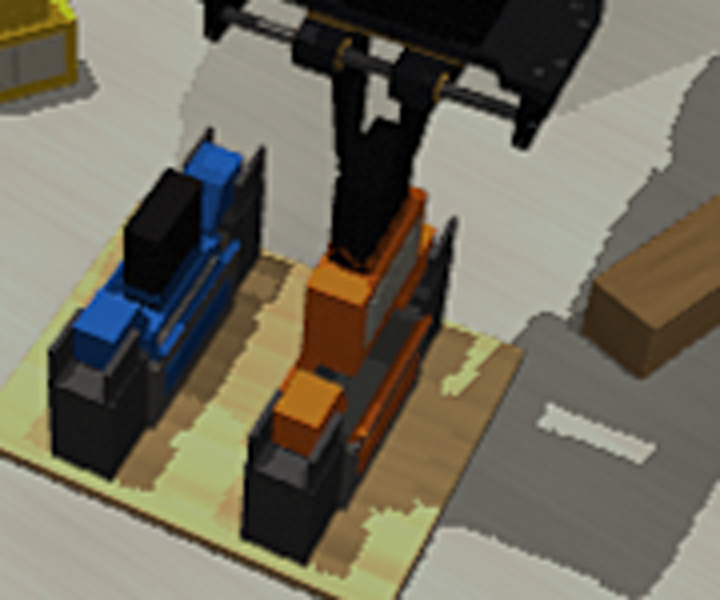

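Blue stands latched at (165,260). Orange hangs aligned over its bay at (350,310). I'll push it down.

>>> step_arm --increments '[{"slide": [0, 0, 0.01], "roll": 0}, {"slide": [0, 0, 0.018], "roll": 0}, {"slide": [0, 0, 0.026], "roll": 0}, {"slide": [0, 0, 0.032], "roll": 0}]'

```text
t: 18.88
eef_pos: [522.6, 174.5, 159.8]
tcp_rot: [-3.142, -0.005, 0.181]
ft_force: [-2.7, -1.3, 4.0]
opening: 0.249
grip_force: 30.0
```

>>> step_arm --increments '[{"slide": [0, 0, 0.008], "roll": 0}, {"slide": [0, 0, 0.016], "roll": 0}, {"slide": [0, 0, 0.022], "roll": 0}]'

```text
t: 19.25
eef_pos: [521.4, 174.3, 136.0]
tcp_rot: [3.142, -0.002, 0.181]
ft_force: [0.4, -0.1, 6.6]
opening: 0.246
grip_force: 30.0
```

>>> step_arm --increments '[{"slide": [0, 0, 0.008], "roll": 0}, {"slide": [0, 0, 0.016], "roll": 0}, {"slide": [0, 0, 0.024], "roll": 0}, {"slide": [0, 0, 0.03], "roll": 0}]'

```text
t: 19.75
eef_pos: [521.4, 174.3, 106.0]
tcp_rot: [3.142, -0.001, 0.181]
ft_force: [-0.7, -0.1, 5.9]
opening: 0.248
grip_force: 30.0
```

>>> step_arm --increments '[{"slide": [0, 0, 0.006], "roll": 0}, {"slide": [0, 0, 0.01], "roll": 0}, {"slide": [0, 0, 0.013], "roll": 0}, {"slide": [0, 0, 0.013], "roll": 0}]'

```text
t: 20.25
eef_pos: [521.2, 174.7, 94.6]
tcp_rot: [-3.141, -0.002, 0.181]
ft_force: [-6.4, 1.8, 21.5]
opening: 0.246
grip_force: 30.0
```

```bash
python3 lat.py orange 3 521 173.6
```

```text
start 1 153 u pct 2/50/98 [50.1 67.  80.9]
start -1 139 u pct 2/50/98 [-77.8 -60.7 -45.5]
start shoulder/lip pts 132 z pct [56.  63.9 80.1]
now 1 148 u pct 2/50/98 [51.6 67.1 80.9]
now -1 22 u pct 2/50/98 [-67.2 -55.3 -44.3]
now shoulder/lip pts 213 z pct [57.1 68.6 80.6]
```

>>> step_arm --increments '[{"slide": [0, 0, 0.002], "roll": 0}, {"slide": [0, 0, 0.002], "roll": 0}, {"slide": [0, 0, -0.001], "roll": 0}]'

```text
t: 20.68
eef_pos: [521.0, 174.4, 94.5]
tcp_rot: [-3.142, -0.001, 0.181]
ft_force: [0.6, -0.2, -2.5]
opening: 0.246
grip_force: 30.0
```

>>> step_arm --increments '[{"slide": [0, 0, 0], "roll": 0}, {"slide": [0, 0, 0], "roll": 0}, {"slide": [0, 0, 0], "roll": 0}, {"slide": [0, 0, 0], "roll": 0}, {"slide": [0, 0, 0], "roll": 0}]' --fingers 0.65

```text
t: 21.3
eef_pos: [520.8, 174.1, 93.8]
tcp_rot: [3.142, 0.0, 0.181]
ft_force: [-0.1, -0.9, 0.0]
opening: 0.64
grip_force: 0.0
```

>>> step_arm --increments '[{"slide": [0, 0, -0.03], "roll": 0}, {"slide": [0, 0, -0.08], "roll": 0}, {"slide": [0, 0, -0.14], "roll": 0}, {"slide": [0, 0, -0.16], "roll": 0}, {"slide": [0, 0, -0.16], "roll": 0}]'

```text
t: 21.92
eef_pos: [521.3, 174.2, 255.1]
tcp_rot: [3.142, -0.003, 0.181]
ft_force: [0.1, 0.0, -1.6]
opening: 0.649
grip_force: 0.0
```

```bash
python3 lat.py blue 4 541.8 55.3|grep now; python3 lat.py orange 5 521 173.6 | grep now; python3 -c "
from h import *
c=cam('scene');W=cloud(c)
for k,x,y in(('b',541.8,55.3),('o',521,173.6)):
    m=(abs(W[...,0]-x)<45)&(abs(W[...,1]-y)<30)&(W[...,2]>134)&(W[...,2]<152)
    P=W[m];print(k,len(P),cv2.minAreaRect(P[:,:2].astype(np.float32)),np.median(P[:,2]))
go(500,0,300,0)"
```

```text
now 1 144 u pct 2/50/98 [51.  67.4 81.4]
now -1 114 u pct 2/50/98 [-78.4 -61.6 -45.4]
now shoulder/lip pts 224 z pct [57.1 69.4 81. ]
now 1 146 u pct 2/50/98 [50.9 66.5 81.1]
now -1 116 u pct 2/50/98 [-78.4 -63.  -47.1]
now shoulder/lip pts 208 z pct [57.3 68.4 80.3]
b 222 ((541.1858520507812, 58.30253982543945), (58.32875442504883, 24.288022994995117), 11.200764656066895) 139.9910647135619
o 246 ((519.7749633789062, 175.97332763671875), (56.629966735839844, 24.164289474487305), 9.305795669555664) 139.96086337122955
t 22.07 pos [520.32 174.04 252.46] rpy [3.1414e+00 2.2000e-03 1.8080e-01] F [ 1.2 -0.8 -0.1] open 0.65 grip 0.0
slide m [-0.0514, 0.1676, -0.0474] roll 0.1808
```

View pics/L5c.png

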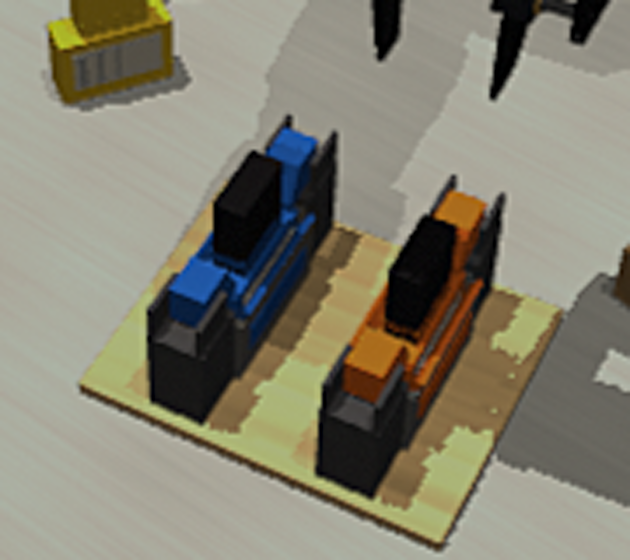

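Both cassettes stand seated, blue at (245,215) and orange at (420,270). Their handle tops are equal in height and the latches are shut, and the gripper is clear. I'm handing in.

```bash
python3 -c "
from cell import env
print(env.job_done())"
```

```text
the job is handed in; nothing more can be done
None
```

Both cassettes stand in the bays of their own colour with the latches shut over them, measured from the camera images. The gripper is clear and the job is handed in, but the hand-in returned no verdict.

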